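# Pin the monitor riser together and stamp its delivery note

### The arm

A 6-joint arm with a two-finger parallel gripper is mounted at the origin on the work surface. World frame = base frame: x ahead of the robot, y to its left, z up, the work surface at z = 0. Lengths are in m, angles in rad, forces in N, time in s.
With the tool pointing down it reaches from about 0.275 to 0.85 m from the base axis. Payload 5.2 kg.
Tool frame: the origin (TCP) lies at the very end of the fingers, on their centre line; the grasp point (between the pads) lies 19 mm behind it (arm.grip_point_offset is the distance from the TCP to the grasp point, in m); z points along the fingers, y is the line along which they close (so a half turn about z gives the same grasp; the last joint's range is limited). The gripper opens to 85 mm and grips with 20 to 120 N. Pads are 22 mm wide; open, the fingers measure 114 mm over their backs; the gripper's body (76 mm by 85 mm) begins 54 mm behind the grasp point. The pads swing forward as they close: fully open they stand 13 mm farther back than shut.
Start: joints at [1.089, 0.259, 1.535, -0, 1.348, -0.203], TCP at [0.151, 0.529, 0.192] pointing down, gripper open.
Joint ranges: [-3.14, 3.14], [-0.91, 2.08], [0.19, 2.58], [-1.22, 4.36], [0.22, 2.71], [-3.12, 3.12]. Speed limits (rad/s): [2.57, 2.57, 3.14, 3.14, 3.14, 3.14].

### API

Orientations are given as a unit quaternion [x, y, z, w].
In Python, from cell import arm, snapshot, calibration, order, models gives the robot as it stands. Calls block until the motion is done:
- arm.movep(position, orientation): joint-space move of the TCP to a pose.
- arm.move_linear(position, ori=None, velocity=0.15, f_stop=None): straight line of the TCP; ori=None keeps the orientation; velocity is the mean speed in m/s. With f_stop (N) it stops when the force on the tool has changed by that much, and returns True; else False.
- arm.set_joints(angles): joint-space move.
- arm.set_gripper(opening): finger opening in m; the grip force is fixed at half the most; returns when the fingers have stopped.
- arm.hold(seconds).
- arm.solve_ik(position, orientation): joint angles nearest the present ones, or None.
- arm.get_state(): the state.
- snapshot(name): name is "side" or "top" or "wrist"; returns the picture (420x560x3 uint8, red, green, blue); there is no depth.
- calibration(name): a dict with "vertical_fov" (degrees; the focal length in pixels is half the picture's height over the tangent of half this angle, whatever the lens; pixels are square), "cx", "cy" (the principal point, pixels), "position" and "orientation" of the camera in the world; the wrist camera has in their place "hand_eye" (4x4, takes a point from camera to tool coordinates, whose origin is the TCP and whose axes are the flange's). Camera axes: x right, y up, looking along -z (the intrinsics and any distortion apply to the point x, -y, -z); pixel columns grow to the right and rows downward; lengths in m; the calibration is good to about 2 mm. A picture is of the moment at which its call begins: read the wrist's pose just before it. calibration takes no time and is no camera call.
A pose or a line that the arm cannot do raises arm.PlanningError and nothing moves.
- order.hand_in(): hands the job in; it is judged then, once.
Trained networks look in the newest picture that a camera, given by its name, has taken for a name from the list of things; names that differ only in an ending like _2 or _b are one class to them, and where a whole thing is asked for, a point or a joint stands for the part that bears it (a point fixed in the world has none). Each returns a list of dicts, best first, with "score" (0 to 1); they miss things now and then, are a little off and sometimes report something else, mostly with a low value. They report only what shows in the picture. A call takes as long as a camera call. They do not tell look-alikes from the thing itself.
- models.find_in(name, camera): "centre" ([row, column] as shares, 0 to 1, of the picture: columns of its width, rows of its height, amid what is visible of it).
- models.silhouettes(name, camera): "mask" (420x560 bool, what is visible of it) and "centre" ([row, column] as shares, 0 to 1, of the picture: columns of its width, rows of its height, amid what is visible of it).
The state is a dict: "time": time; "joint_positions": joint angles; "dq": joint speeds; "tau": joint torques, N m; "position": TCP position; "ee_rot": TCP orientation; "contact_force": force on the tool from outside, world axes, zero at the start; "torque": the same for the moment, N m; "finger_gap": finger opening in m; "grasp_force": force on a finger pad.
Only numpy, scipy, OpenCV 4.12 (cv2) and the standard library are available. Lean on these libraries where they do the work, as an engineer would, in place of code of your own. Each camera call takes 0.05 s, during which the arm holds its last target. There are 200 camera calls.

### The job

Slide the front shelf of the monitor riser fully home so its lugs line up with the forks, then push every pin from the hardware block down through a fork, one to a fork, until its collar sits on the plate. Stand the pen pot upright on the front shelf, left of the grip tab as the robot sees it. When the riser is pinned, stand the hand stamp squarely inside the printed frame on the clipboard's delivery note, press its cap right down to the stop, and set it back upright in the middle of its rubber mat. Leave the mug and the tape roll where they are.

Things in the scene. Friction and masses are not known exactly. Their poses are not given: they have to be found in the camera images.
- leaf (a joint): the sliding front shelf of the two-part wooden monitor riser: 0 = pulled fully out towards the robot, 0.050 m = home against its stop, where its five lug holes line up with the five forks. Slides along the riser's +x with about 3 N friction and stays where it is left
- leaf_grip (a point): top centre of the upright aluminium grip tab on the sliding shelf: 12 mm thick along riser x, 60 mm wide along y, rising 30 mm above the 75 mm high shelf top (tab top z = 105 mm). Moves with the shelf; 80 mm before the fork row when home. Push its robot-side face towards riser +x. The shelf top reaches 46 mm behind the tab centre and 54 mm beyond it. Axes as riser
- riser: fixed rear part of the wooden monitor riser, 250 mm wide along y, top 75 mm above the table; origin at table level under the middle of the row of forks; +x is the way the front shelf slides home, the forks stand in a row along y; the fixed wooden top begins 20 mm beyond the row. A small spring ball in each upper fork plate presses on the pin from the +x side with 2 to 4 N
- fork0 (a point): centre of the pin hole at the upper face of a steel fork, at riser (0, -92, 76) mm. Two level 34 x 34 x 6 mm plates (z 56-62, 70-76 mm) with the shelf's 6 mm lug between them once it is home; vertical 16 mm through holes in all three, free space below. A spring ball grips the pin, so it does not fall in but must be pushed down (under 10 N) until its collar lies on the plate
- fork1 (a point): centre of the pin hole at the upper face of a steel fork, at riser (0, -46, 76) mm. Two level 34 x 34 x 6 mm plates (z 56-62, 70-76 mm) with the shelf's 6 mm lug between them once it is home; vertical 16 mm through holes in all three, free space below. A spring ball grips the pin, so it does not fall in but must be pushed down (under 10 N) until its collar lies on the plate
- fork2 (a point): centre of the pin hole at the upper face of a steel fork, at riser (0, 0, 76) mm. Two level 34 x 34 x 6 mm plates (z 56-62, 70-76 mm) with the shelf's 6 mm lug between them once it is home; vertical 16 mm through holes in all three, free space below. A spring ball grips the pin, so it does not fall in but must be pushed down (under 10 N) until its collar lies on the plate
- fork3 (a point): centre of the pin hole at the upper face of a steel fork, at riser (0, 46, 76) mm. Two level 34 x 34 x 6 mm plates (z 56-62, 70-76 mm) with the shelf's 6 mm lug between them once it is home; vertical 16 mm through holes in all three, free space below. A spring ball grips the pin, so it does not fall in but must be pushed down (under 10 N) until its collar lies on the plate
- fork4 (a point): centre of the pin hole at the upper face of a steel fork, at riser (0, 92, 76) mm. Two level 34 x 34 x 6 mm plates (z 56-62, 70-76 mm) with the shelf's 6 mm lug between them once it is home; vertical 16 mm through holes in all three, free space below. A spring ball grips the pin, so it does not fall in but must be pushed down (under 10 N) until its collar lies on the plate
- pin0: steel headed pin, upright, 0.1 kg: shank 14 mm diameter, 34 mm long, tip tapered over 9 mm to 7 mm; collar 26 mm diameter, 4 mm thick; round head 20 mm diameter, 30 mm high. Origin at the tip, z up to the head: collar underside at +34, head +38 to +68 mm. At the start it stands in the block, collar on the block top. May be absent (None). All alike, fit any fork
- pin1: steel headed pin, upright, 0.1 kg: shank 14 mm diameter, 34 mm long, tip tapered over 9 mm to 7 mm; collar 26 mm diameter, 4 mm thick; round head 20 mm diameter, 30 mm high. Origin at the tip, z up to the head: collar underside at +34, head +38 to +68 mm. At the start it stands in the block, collar on the block top. May be absent (None). All alike, fit any fork
- pin2: steel headed pin, upright, 0.1 kg: shank 14 mm diameter, 34 mm long, tip tapered over 9 mm to 7 mm; collar 26 mm diameter, 4 mm thick; round head 20 mm diameter, 30 mm high. Origin at the tip, z up to the head: collar underside at +34, head +38 to +68 mm. At the start it stands in the block, collar on the block top. May be absent (None). All alike, fit any fork
- pin3: steel headed pin, upright, 0.1 kg: shank 14 mm diameter, 34 mm long, tip tapered over 9 mm to 7 mm; collar 26 mm diameter, 4 mm thick; round head 20 mm diameter, 30 mm high. Origin at the tip, z up to the head: collar underside at +34, head +38 to +68 mm. At the start it stands in the block, collar on the block top. May be absent (None). All alike, fit any fork
- pin4: steel headed pin, upright, 0.1 kg: shank 14 mm diameter, 34 mm long, tip tapered over 9 mm to 7 mm; collar 26 mm diameter, 4 mm thick; round head 20 mm diameter, 30 mm high. Origin at the tip, z up to the head: collar underside at +34, head +38 to +68 mm. At the start it stands in the block, collar on the block top. May be absent (None). All alike, fit any fork
- block: fixed hardware block of brown board, 220 x 60 x 42 mm, origin at the centre of its underside; five 18 mm holes along its x at -84, -42, 0, 42, 84 mm hold the pins
- stamper: loose self-inking hand stamp, 0.2 kg, 84 mm high: foot 66 (x) x 46 (y) x 10 mm, grey body 54 x 34 mm, and a black cap (the spring plunger) 60 (x) x 40 (y) mm that spans 40 to 84 mm above the foot's underside. Origin at the centre of the underside. It can be lifted by its cap, gripped across the 40 mm
- plunger (a joint): how far the stamp's cap is pressed down: 0 = up, 0.014 m = at its stop. Spring: about 4 N to start, 8 N at the stop; it comes back up when released
- clipboard: fixed black clipboard, 240 (x) x 170 (y) x 4 mm, with a delivery note on it, top at 5 mm; steel clip at its +x end, 14 mm high; origin at the centre of its underside
- stamp_frame (a point): centre of the empty printed frame (80 mm along the clipboard's x, 60 mm along its y) on the delivery note, at the paper's surface 5 mm above the table, 45 mm from the clipboard's centre away from the clip. Its axes are the clipboard's
- rest: fixed black rubber mat for the stamp, 85 (x) x 65 (y) x 4 mm, origin at the centre of its underside
- pen_pot: loose empty square pen pot of dark steel, open at the top, 56 x 56 mm, 90 mm high, 3 mm walls, 0.2 kg; origin at the centre of its underside
- shelf_spot (a point): a point on the front shelf's top (75 mm above the table), midway between its front and rear edges and 88 mm left (+y) of the grip tab's middle: the free place left of the tab is 95 mm wide and 100 mm deep. Moves with the shelf, axes as riser
- mug: loose white mug, 80 mm diameter, 95 mm high, a bystander; origin under its centre
- tape_roll: loose roll of parcel tape lying flat, 100 mm diameter, 48 mm high, a bystander; origin under its centre
Mind the look-alikes: they are no part of the job. Leave any green look-alike of the pin0 alone.

How it is judged:
On the way, in this order (a step that is already met when the one before it is completed fails the run):
1. the front shelf is slid home (value of joint leaf above 0.047 m), for 0.2 s.
2. every pin is pushed down through a fork to its collar, the shelf home (value of joint leaf above 0.047 m and ((z of pin0 in the frame of fork0 between -0.038 and -0.0315 m and horizontal distance between pin0 and fork0 below 0.005 m) or (z of pin0 in the frame of fork1 between -0.038 and -0.0315 m and horizontal distance between pin0 and fork1 below 0.005 m) or (z of pin0 in the frame of fork2 between -0.038 and -0.0315 m and horizontal distance between pin0 and fork2 below 0.005 m) or (z of pin0 in the frame of fork3 between -0.038 and -0.0315 m and horizontal distance between pin0 and fork3 below 0.005 m) or (z of pin0 in the frame of fork4 between -0.038 and -0.0315 m and horizontal distance between pin0 and fork4 below 0.005 m)) and ((z of pin1 in the frame of fork0 between -0.038 and -0.0315 m and horizontal distance between pin1 and fork0 below 0.005 m) or (z of pin1 in the frame of fork1 between -0.038 and -0.0315 m and horizontal distance between pin1 and fork1 below 0.005 m) or (z of pin1 in the frame of fork2 between -0.038 and -0.0315 m and horizontal distance between pin1 and fork2 below 0.005 m) or (z of pin1 in the frame of fork3 between -0.038 and -0.0315 m and horizontal distance between pin1 and fork3 below 0.005 m) or (z of pin1 in the frame of fork4 between -0.038 and -0.0315 m and horizontal distance between pin1 and fork4 below 0.005 m)) and ((z of pin2 in the frame of fork0 between -0.038 and -0.0315 m and horizontal distance between pin2 and fork0 below 0.005 m) or (z of pin2 in the frame of fork1 between -0.038 and -0.0315 m and horizontal distance between pin2 and fork1 below 0.005 m) or (z of pin2 in the frame of fork2 between -0.038 and -0.0315 m and horizontal distance between pin2 and fork2 below 0.005 m) or (z of pin2 in the frame of fork3 between -0.038 and -0.0315 m and horizontal distance between pin2 and fork3 below 0.005 m) or (z of pin2 in the frame of fork4 between -0.038 and -0.0315 m and horizontal distance between pin2 and fork4 below 0.005 m)) and ((z of pin3 in the frame of fork0 between -0.038 and -0.0315 m and horizontal distance between pin3 and fork0 below 0.005 m) or (z of pin3 in the frame of fork1 between -0.038 and -0.0315 m and horizontal distance between pin3 and fork1 below 0.005 m) or (z of pin3 in the frame of fork2 between -0.038 and -0.0315 m and horizontal distance between pin3 and fork2 below 0.005 m) or (z of pin3 in the frame of fork3 between -0.038 and -0.0315 m and horizontal distance between pin3 and fork3 below 0.005 m) or (z of pin3 in the frame of fork4 between -0.038 and -0.0315 m and horizontal distance between pin3 and fork4 below 0.005 m)) and ((z of pin4 in the frame of fork0 between -0.038 and -0.0315 m and horizontal distance between pin4 and fork0 below 0.005 m) or (z of pin4 in the frame of fork1 between -0.038 and -0.0315 m and horizontal distance between pin4 and fork1 below 0.005 m) or (z of pin4 in the frame of fork2 between -0.038 and -0.0315 m and horizontal distance between pin4 and fork2 below 0.005 m) or (z of pin4 in the frame of fork3 between -0.038 and -0.0315 m and horizontal distance between pin4 and fork3 below 0.005 m) or (z of pin4 in the frame of fork4 between -0.038 and -0.0315 m and horizontal distance between pin4 and fork4 below 0.005 m))), for 0.2 s.
3. the stamp stands square in the printed frame and its cap is pressed to the stop (horizontal distance between stamper and stamp_frame below 0.012 m and angle between stamper's own z axis and vertical below 0.08 rad and z of stamper in the frame of stamp_frame below 0.004 m and angle between the x axis of stamper and the x axis of stamp_frame, either way round below 0.2 rad and value of joint plunger above 0.0125 m), for 0.1 s.
At the end, for the whole second after the job is handed in: Shelf home to 3 mm; each pin in a fork, collar within 2.5 mm of the plate, tip 5 mm of the axis; pen pot upright within 20 mm of the shelf spot; stamp upright on its mat within 20 mm of the centre, cap up, having been pressed to 1.5 mm of its stop within 12 mm and 0.2 rad of the frame (all of step 2 and x of pen_pot in the frame of shelf_spot between -0.03 and 0.03 m and y of pen_pot in the frame of shelf_spot between -0.03 and 0.02 m and z of pen_pot in the frame of shelf_spot between -0.003 and 0.004 m and angle between each of pen_pot, stamper's own z axis and vertical below 0.08 rad and linear speed of each of pen_pot, stamper below 0.02 m/s and horizontal distance between stamper and rest below 0.02 m and height (world z) of stamper between 0.002 and 0.007 m and value of joint plunger below 0.002 m); the robot touches nothing.
It fails at once if the mug or the tape roll is moved more than 3 cm (distance of any of mug, tape_roll from where it was at the start of the episode above 0.03 m).
Of pin0, pin1, pin2, pin3, pin4 only 3 to 5 are there at a start; the rules pass over those that are not, and their reading is None.
At some moment in a run one of stamper may be knocked a few centimetres aside while the robot is not near it.
It also fails if it takes over 210 s, if anything falls off the work surface, if the arm or the gripper's body presses on something with over 40 N, if the wrist force passes 120 N, or if a joint passes its speed limit or range.

## Working session

There is one attempt and no reset: what is moved stays moved. The work goes in short steps, each a Python script; the robot and the scene stay as the last script left them, time stands still between calls to the robot, and variables do not carry over. Pictures are saved under pics/ and viewed, at most 14 in all, crops included, and the job is handed in when it is done.

```bash
ls; mkdir -p pics
python3 - <<'E'
from cell import arm,snapshot,calibration,models
import cv2
for n in ("top","side","wrist"):
    im=snapshot(n); cv2.imwrite(f"pics/{n}0.png",im[:,:,::-1])
    c=calibration(n); print(n,c)
s=arm.get_state();print(s["time"],s["position"],s["ee_rot"],arm.grip_point_offset)
E
```

```text
pics
top {'vertical_fov': 45.69245487716337, 'cx': 280.42242301611213, 'cy': 213.39577569302648, 'position': array([ 0.46223031, -0.00531922,  1.46903203]), 'orientation': array([-0.01818262,  0.03006736,  0.71369018, -0.69957964])}
side {'vertical_fov': 47.60805664211563, 'cx': 276.3338066397837, 'cy': 218.60089799971405, 'position': array([0.42994068, 0.68608053, 0.93671056]), 'orientation': array([-0.02850113,  0.34974868,  0.93311374, -0.07850035])}
wrist {'vertical_fov': 69.62480620142011, 'cx': 280.0753306151545, 'cy': 208.7911500669091, 'hand_eye': array([[-1.03243476e-03,  9.58114179e-01,  2.86384625e-01,
         7.19583852e-02],
       [ 9.99999371e-01,  8.63742203e-04,  7.15368227e-04,
        -1.17835087e-03],
       [ 4.38041955e-04,  2.86385183e-01, -9.58114469e-01,
        -1.81958684e-01],
       [ 0.00000000e+00,  0.00000000e+00,  0.00000000e+00,
         1.00000000e+00]])}
0.15 [0.15111465 0.52836128 0.19163989] [ 1.38927820e-01  9.90302238e-01 -6.92355416e-04 -2.41276269e-04] 0.0187
```

View pics/top0.png

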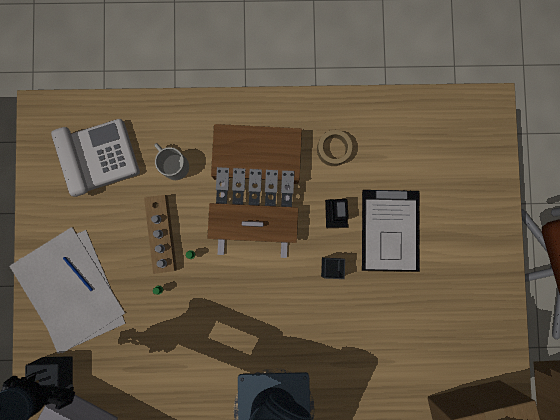

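View pics/side0.png

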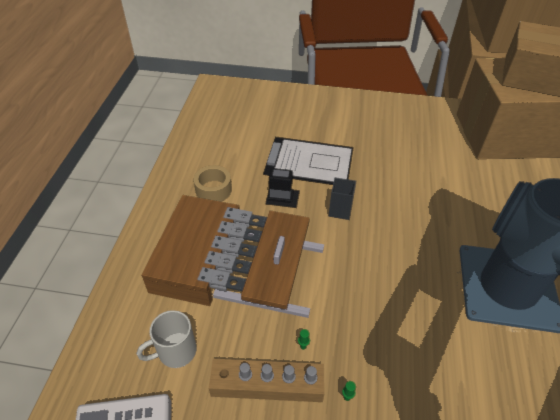

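The top view shows four grey pins in the block at about (157,219), (159,233), (160,247) and (160,263), with an empty hole at (155,205). The green look-alikes at (191,254) and (157,290) stand outside the block, so I leave them. The pot is at (333,267) and the stamp is on its mat at (337,213). The clipboard is at (391,231), the tab at (254,223), the mug at (169,161) and the tape at (337,147).

```bash
cat > h.py <<'E'
import numpy as np, cv2
from scipy.spatial.transform import Rotation as R
from scipy.optimize import minimize
from cell import arm,snapshot,calibration,order,models
def cam(n):
    c=calibration(n); f=210/np.tan(np.radians(c["vertical_fov"])/2)
    if "hand_eye" in c:
        s=arm.get_state(); T=np.eye(4); T[:3,:3]=R.from_quat(s["ee_rot"]).as_matrix(); T[:3,3]=s["position"]
        T=T@c["hand_eye"]; return f,c["cx"],c["cy"],T[:3,:3],T[:3,3]
    return f,c["cx"],c["cy"],R.from_quat(c["orientation"]).as_matrix(),np.array(c["position"])
def shot(n):
    c=cam(n); return c,snapshot(n)
def proj(c,P):
    q=(np.atleast_2d(P)-c[4])@c[3]; return np.c_[c[1]+c[0]*q[:,0]/-q[:,2], c[2]+c[0]*q[:,1]/q[:,2]]
def ray(c,uv,z):
    uv=np.atleast_2d(np.asarray(uv,float)); d=np.c_[(uv[:,0]-c[1])/c[0],-(uv[:,1]-c[2])/c[0],-np.ones(len(uv))]@c[3].T
    return c[4]+d*((z-c[4][2])/d[:,2])[:,None]
def box(a,b,z0,z1): return np.array([[x,y,z] for x in(-a/2,a/2) for y in(-b/2,b/2) for z in(z0,z1)])
def cyl(r,z0,z1,n=24):
    t=np.arange(n)*2*np.pi/n; return np.vstack([np.c_[r*np.cos(t),r*np.sin(t),0*t+z] for z in(z0,z1)])
def fit(parts,views,p0,yaw=True):
    """parts: list of convex point sets; views: list of (cam,mask); returns x,y,yaw and IoU"""
    ms=[cv2.GaussianBlur(m.astype(np.float32),(5,5),0) for _,m in views]
    def render(p,c):
        im=np.zeros((420,560),np.uint8); r=R.from_euler('z',p[2] if yaw else p0[2]).as_matrix()
        for q in parts:
            w=q@r.T+[p[0],p[1],0]; uv=proj(c,w).astype(np.float32)
            cv2.fillConvexPoly(im,np.round(cv2.convexHull(uv)*16).astype(np.int32),255,cv2.LINE_AA,4)
        return cv2.GaussianBlur(im.astype(np.float32)/255,(5,5),0)
    def cost(p):
        s=0
        for (c,_),m in zip(views,ms):
            g=render(p,c); s+=1-np.minimum(g,m).sum()/np.maximum(g,m).sum()
        return s/len(ms)
    p0=np.array(p0,float); best=None
    for d in (0.02,0.005):
        st=p0 if best is None else best.x; sx=np.vstack([st,st+[d,0,0],st+[0,d,0],st+[0,0,15*d]])
        best=minimize(cost,st,method="Nelder-Mead",options=dict(initial_simplex=sx,xatol=1e-4,fatol=1e-5))
    return best.x,1-best.fun
def q(yaw):  # tool down, tool x along world angle yaw
    x=np.array([np.cos(yaw),np.sin(yaw),0]); z=np.array([0,0,-1.]); return R.from_matrix(np.c_[x,np.cross(z,x),z]).as_quat()
STAMP=[box(.066,.046,0,.010),box(.054,.034,.01,.04),box(.06,.04,.04,.084)]
E
python3 - <<'E'
from h import *
c,im=shot("top")
B={"block":([box(.22,.06,0,.042)],np.pi/2),"pen_pot":([box(.056,.056,0,.09)],0),"clipboard":([box(.24,.17,0,.005)],0),"rest":([box(.085,.065,0,.004)],0)}
B["stamper"]=([p+[0,0,.004] for p in STAMP],0); B["mug"]=([cyl(.04,0,.095)],0);B["tape_roll"]=([cyl(.05,0,.048)],0)
B["riser"]=([box(.25,.25,.0,.075)],0)
for n in list(B)+["leaf","leaf_grip","fork2","pin0"]:
    L=models.silhouettes(n,"top")
    for d in L[:8]:
        ctr=np.array(d["centre"])*[420,560]; u=ctr[::-1]; m=d["mask"]
        print(n,round(d["score"],2),u.round(),m.sum(),ray(c,u,.04)[0].round(3),end=" ")
        if n in B and d["score"]>.4 and n!="riser":
            p0=ray(c,u,.04)[0]
            for y in ([B[n][1],B[n][1]+np.pi/2] if n in("stamper",) else [B[n][1]]):
                x,i=fit(B[n][0],[(c,m)],[p0[0],p0[1],y]); print(x.round(3),round(i,3),end=" ")
        print()
print(arm.get_state()["time"])
E
```

```text
block 0.94 [165. 234.] 1503 [0.507 0.302 0.04 ] [0.509 0.317 0.117] 0.757 
pen_pot 0.74 [333. 267.] 478 [ 0.403 -0.178  0.04 ] [ 0.402 -0.175 -0.116] 0.88 
clipboard 0.69 [391. 231.] 4682 [ 0.502 -0.347  0.04 ] [ 0.507 -0.354 -0.038] 0.958 
clipboard 0.63 [254. 218.] 3774 [0.549 0.047 0.04 ] [0.552 0.048 1.304] 0.706 
rest 0.46 [331. 225.] 122 [ 0.524 -0.176  0.04 ] [ 0.559 -0.192  0.036] 0.173 
stamper 0.59 [340. 211.] 442 [ 0.564 -0.202  0.04 ] [ 0.563 -0.198 -0.031] 0.885 [ 0.563 -0.197  0.067] 0.883 
stamper 0.54 [252. 220.] 3580 [0.542 0.05  0.04 ] [ 0.556  0.131 -1.117] 0.133 [0.558 0.131 1.868] 0.134 
mug 0.64 [172. 163.] 867 [0.711 0.28  0.04 ] [0.709 0.279 0.088] 0.907 
mug 0.59 [160. 217.] 77 [0.556 0.315 0.04 ] [0.55  0.287 0.365] 0.087 
tape_roll 0.97 [340. 141.] 608 [ 0.766 -0.208  0.04 ] [ 0.751 -0.189  0.192] 0.557 
riser 0.88 [256. 178.] 9369 [0.662 0.039 0.04 ] 
riser 0.67 [390. 230.] 4618 [ 0.505 -0.344  0.04 ] 
leaf 0.59 [255. 217.] 3695 [0.551 0.042 0.04 ] 
fork2 0.72 [256. 179.] 9717 [0.661 0.037 0.04 ] 
fork2 0.61 [340. 139.] 616 [ 0.774 -0.209  0.04 ] 
pin0 0.6 [157. 216.] 52 [0.558 0.324 0.04 ] 
pin0 0.59 [163. 264.] 75 [0.423 0.306 0.04 ] 
pin0 0.58 [156. 289.] 58 [0.351 0.325 0.04 ] 
pin0 0.57 [191. 252.] 63 [0.454 0.227 0.04 ] 
pin0 0.54 [160. 231.] 80 [0.515 0.313 0.04 ] 
pin0 0.41 [160. 249.] 48 [0.466 0.316 0.04 ] 
pin0 0.2 [328. 221.] 200 [ 0.535 -0.167  0.04 ] 
0.8
```

Run:
```python
from h import *
arm.movep([.55,.045,.24],q(np.pi))
c,im=shot("wrist"); cv2.imwrite("pics/w1.png",im[:,:,::-1]); np.save("w1.npy",np.array(c,dtype=object),allow_pickle=True)
for n in ("leaf_grip","riser"):
  for d in models.silhouettes(n,"wrist")[:3]: print(n,d["score"],d["centre"],d["mask"].sum())
s=arm.get_state();print(s["time"],s["position"],s["joint_positions"])
```

```text
leaf_grip 0.67 [0.4088, 0.5075] 21731
riser 0.62 [0.5264, 0.5066] 42711
3.1917 [0.54986921 0.04584567 0.23999361] [-1.19095697e-01  2.34665649e-01  1.45013761e+00  1.36375267e-04
  1.45683325e+00 -1.69120389e+00]
```

View pics/w1.png

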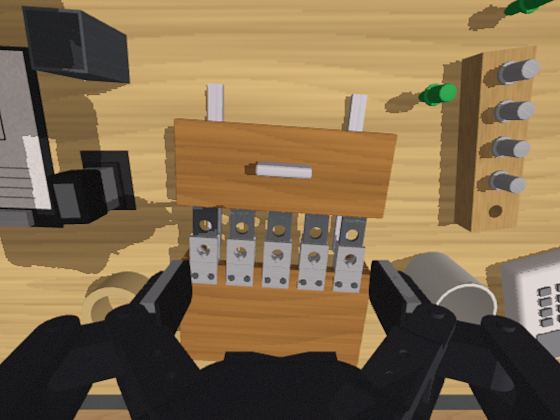

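Run:
```python
from h import *
c=np.load("w1.npy",allow_pickle=True)
H=ray(c,[(204,250),(241,252),(277,254),(314,257),(350,259)],.076); print(H.round(4))
k=np.array([-92,-46,0,46,92])/1000
ux=np.polyfit(k,H[:,0],1); uy=np.polyfit(k,H[:,1],1); print(ux,uy); yaw=np.arctan2(-ux[0],uy[0]); print("yaw",yaw)
T=ray(c,(284,168),.105)[0]; r=R.from_euler('z',yaw).as_matrix()
print("tab",T,"in riser",(T-[ux[1],uy[1],0])@r)
ex=r[:,0]; ey=r[:,1]
O=np.array([ux[1],uy[1],0]); y=((T-O)@ey)
t0=T-ex*.05; t0[2]=.088
arm.set_gripper(0.0)
arm.movep([t0[0],t0[1],.16],q(np.pi+yaw)); arm.move_linear(t0,velocity=.1)
hit=arm.move_linear(t0+ex*(.05+.07),velocity=.05,f_stop=14)
s=arm.get_state(); print(hit,s["position"],(s["position"]-O)@r,s["contact_force"],s["time"])
```

```text
[[ 0.6344 -0.0505  0.076 ]
 [ 0.6371 -0.0045  0.076 ]
 [ 0.6398  0.0404  0.076 ]
 [ 0.644   0.0868  0.076 ]
 [ 0.6467  0.1322  0.076 ]]
[0.06822441 0.64041103] [0.99322119 0.04088016]
yaw -0.06858231976508704
tab [0.52733983 0.04841763 0.105     ] in riser [-0.11332192 -0.00022886  0.105     ]
False [0.59702086 0.0436556  0.08804903] [-0.04347837 -0.00020455  0.08804903] [-0.93267957  0.3011099   0.06033596] 7.8833
```

Run:
```python
from h import *
a=snapshot("side"); b=snapshot("top")
cv2.imwrite("pics/s2.png",np.hstack([cv2.resize(a[180:330,140:340],None,fx=2,fy=2),cv2.resize(b[100:275,190:320],(371,300)*1 if 0 else (223,300))])[:,:,::-1]); print(arm.get_state()["finger_gap"])
```

```text
0.00020904064870796733
```

View pics/s2.png

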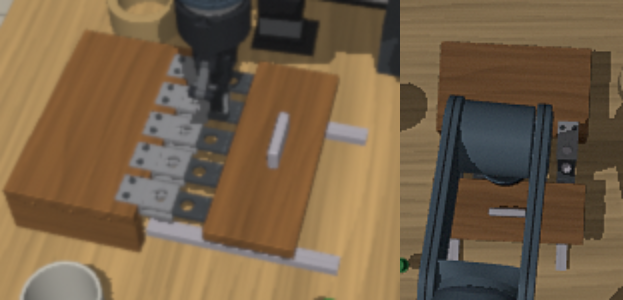

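Run:
```python
from h import *
O=np.array([.6404,.0409,0]); r=R.from_euler('z',-.0686).as_matrix()
for n in("side","top"):
    c=cam(n)
    for lab,p in dict(tcp=arm.get_state()["position"]@r-O@r,f0=[0,-.092,.076],f4=[0,.092,.076],f2=[0,0,.076],tabA=[-.113,0,.105],tabB=[-.13,0,.105],tabH=[-.08,0,.105]).items():
        uv=proj(c,O+r@np.array(p))[0]; print(n,lab,uv.round(1),end="; ")
    im=snapshot(n)
    print()
    u=proj(c,O+r@np.array([-.06,0,.09]))[0].astype(int)
    cr=im[u[1]-60:u[1]+60,u[0]-75:u[0]+75]; cv2.imwrite(f"pics/cr_{n}.png",cv2.resize(cr,None,fx=4,fy=4)[:,:,::-1]); print(u-[75,60])
```

```text
side tcp [250.  244.8]; side f0 [243.1 215.4]; side f4 [219.5 277.3]; side f2 [231.9 244.6]; side tabA [280.1 246.1]; side tabB [287.6 247.5]; side tabH [265.6 243.3]; 
[182 185]
top tcp [253.8 199.3]; top f0 [287.4 186. ]; top f4 [222.  182.7]; top f2 [254.7 184.4]; top tabA [252.2 224. ]; top tabB [251.9 230.2]; top tabH [252.8 212. ]; 
[178 145]
```

View pics/cr_side.png

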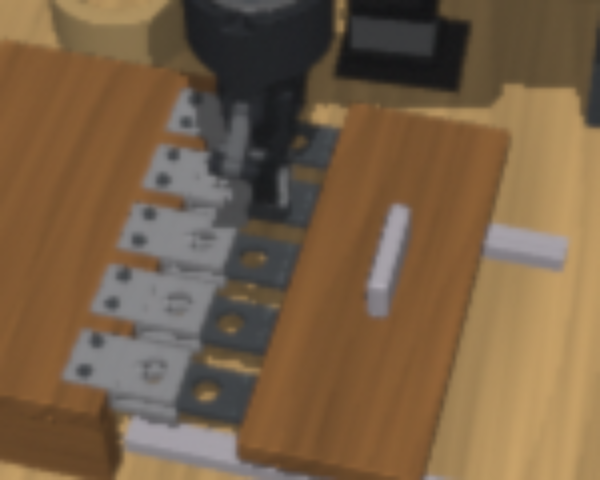

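The side crop shows the shelf still out with the tab at (388,250). The fingertip is at about (270,215) in the crop, roughly 7 px higher than the TCP should project, so the tip seems to have passed over the tab. I'll probe the fixed wooden top, known to be 75 mm high, to check the real tip height.

Run:
```python
from h import *
O=np.array([.6404,.0409,0]); r=R.from_euler('z',-.0686).as_matrix()
p=arm.get_state()["position"].copy(); p[2]=.14; arm.move_linear(p,velocity=.15)
t=O+r@np.array([.06,0,.14]); arm.move_linear(t,velocity=.15)
t[2]=.1; arm.move_linear(t,velocity=.1)
f0=arm.get_state()["contact_force"]
t[2]=.06; h=arm.move_linear(t,velocity=.02,f_stop=4)
s=arm.get_state(); print(h,s["position"],f0,s["contact_force"],s["finger_gap"])
cv2.imwrite("pics/w3.png",snapshot("wrist")[:,:,::-1])
t[2]=.14; arm.move_linear(t)
```

```text
False [0.70034187 0.03678753 0.06014303] [ 0.44997564 -1.12993768 -0.03597951] [ 0.06421163  0.23395463 -0.65479615] 0.00023256805415386827
```

View pics/w3.png

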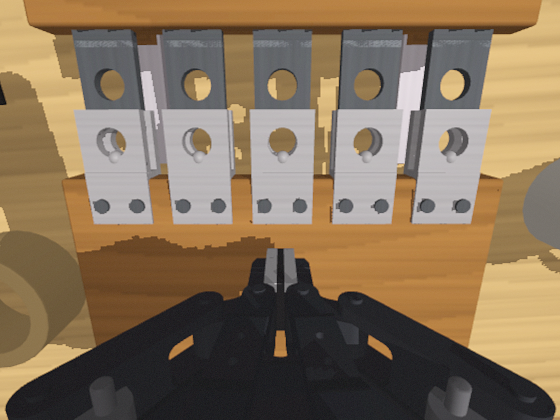

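The wrist view shows the five fork holes at about (111,141), (197,141), (283,142), (368,142) and (452,141), with the closed fingertips at (282,255). There was no contact even at a TCP height of 60 mm. I'll probe lower.

Run:
```python
from h import *
O=np.array([.6404,.0409,0]); r=R.from_euler('z',-.0686).as_matrix()
t=O+r@np.array([.06,0,.07]); arm.move_linear(t,velocity=.15)
f0=arm.get_state()["contact_force"]
t[2]=.03; h=arm.move_linear(t,velocity=.02,f_stop=5)
s=arm.get_state(); print(h,s["position"],f0,s["contact_force"],s["finger_gap"],s["time"])
c,im=shot("wrist"); 
print(proj(c,[s["position"], s["position"]+[0,0,.0187]]))
g=cam("side"); print(proj(g,s["position"])); a=snapshot("side"); cv2.imwrite("pics/s4.png",cv2.resize(a[150:290,140:330],(760,560))[:,:,::-1])
t[2]=.14; arm.move_linear(t)
```

```text
True [0.7002229  0.03680908 0.03611805] [0.13357095 0.18615754 0.87762308] [-0.36100097 -0.40008958  5.37562774] -8.529871110483246e-05 14.9833
[[282.36256076 235.27872058]
 [282.57095597 247.08215442]]
[[208.86379082 250.32113828]]
```

View pics/s4.png

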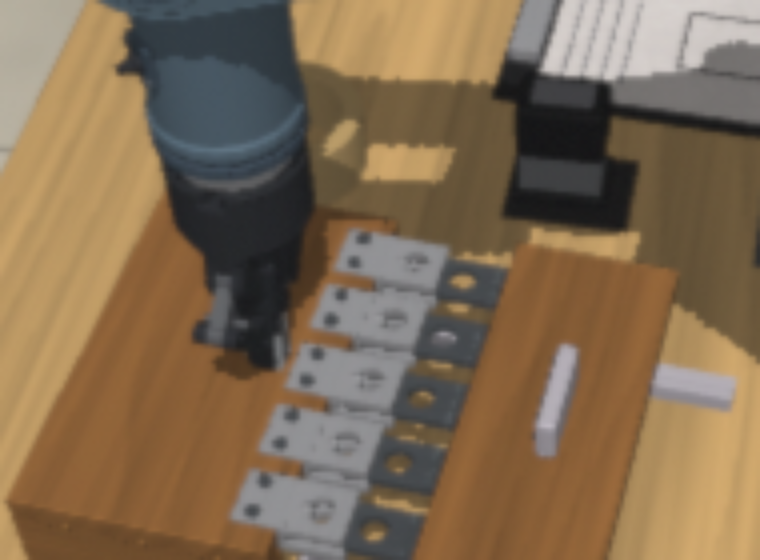

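The closed tips touched the 75 mm wooden top at a reported TCP height of 36 mm. The side picture agrees, with the tip about 9 px above the projected TCP. So the real fingertips end about 38–39 mm behind the reported TCP, and I'll work with that offset.

```bash
cat >> h.py <<'E'
D=.0385   # measured: real closed fingertips end this far above the reported TCP
O=np.array([.6404,.0409,0]); YR=-.0686; RR=R.from_euler('z',YR).as_matrix()
def W(p): return O+RR@np.array(p,float)          # riser -> world
def tip(p): p=np.array(p,float); return p-[0,0,D] # tip position -> TCP command
def st():
    s=arm.get_state(); return s["position"]+[0,0,D]
E
python3 - <<'E'
from h import *
T=.0
arm.movep(tip(W([-.17,0,.16])),q(np.pi+YR)); arm.move_linear(tip(W([-.17,0,.087])),velocity=.15)
f=arm.get_state()["contact_force"]
hit=arm.move_linear(tip(W([-.14,0,.087])),velocity=.03,f_stop=1.8)
print("contact",hit,(st()-O)@RR)
hit=arm.move_linear(tip(W([-.07,0,.087])),velocity=.05,f_stop=14)
s=arm.get_state(); print(hit,(st()-O)@RR,f,s["contact_force"],s["time"])
arm.move_linear(tip(W([-.12,0,.087])),velocity=.15)
arm.move_linear(tip(W([-.13,0,.2])),velocity=.3)
c,im=shot("wrist"); cv2.imwrite("pics/w5.png",im[:,:,::-1]); np.save("w5.npy",np.array(c,dtype=object),allow_pickle=True)
E
```

```text
contact False [-1.40268318e-01  3.71928823e-05  8.69188205e-02]
True [-0.09810062  0.00010744  0.08607798] [-0.38915417  0.21354749 -0.34533051] [ 0.22814602  0.93292376 -0.14006605] 19.525
```

View pics/w5.png

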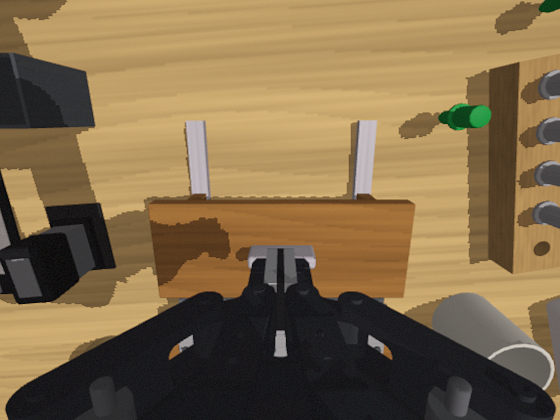

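The shelf is home: the finger stopped at riser x = -98 mm, where about -97 was expected. Next I'll measure the fork holes and the pins from close by.

```bash
cat >> h.py <<'E'
def circ(im,c,P,r,win=1.9,dark=None):
    """Hough circle of radius r (m) nearest the expected world point P; returns world xy at P's z"""
    u=proj(c,P)[0]; rp=c[0]*r/np.linalg.norm(c[4]-P); k=4; w=int(win*rp)
    x0,y0=int(u[0])-w,int(u[1])-w
    g=cv2.cvtColor(im[max(y0,0):y0+2*w+1,max(x0,0):x0+2*w+1],cv2.COLOR_RGB2GRAY)
    g=cv2.GaussianBlur(cv2.resize(g,None,fx=k,fy=k,interpolation=cv2.INTER_CUBIC),(7,7),0)
    h=cv2.HoughCircles(g,cv2.HOUGH_GRADIENT_ALT if dark else cv2.HOUGH_GRADIENT,1,5,param1=120,param2=.6 if dark else 8,minRadius=int(.85*rp*k),maxRadius=int(1.15*rp*k))
    if h is None: return None
    h=h.reshape(-1,h.shape[-1])[:4]
    return [(*ray(c,[(b[0]+.5)/k-.5+max(x0,0),(b[1]+.5)/k-.5+max(y0,0)],P[2])[0][:2],b[2]/k/rp) for b in h]
E
python3 - <<'E'
from h import *
arm.movep(W([.05,0,.10]),q(np.pi+YR))
c,im=shot("wrist"); cv2.imwrite("pics/w6.png",im[:,:,::-1])
for y in (-.092,-.046,0,.046,.092):
    P=W([0,y,.076]); h=circ(im,c,P,.008)
    print(y,proj(c,P)[0].round(1),[((np.array([a[0],a[1],0])-O)@RR*1000)[:2].round(1).tolist()+[round(float(a[2]),2)] for a in h or []])
print(arm.get_state()["time"])
E
```

```text
-0.092 [145.3 155.4] [[0.9, -93.0, 1.13], [0.2, -93.4, 1.1], [-0.8, -93.5, 0.97], [-1.4, -92.9, 0.88]]
-0.046 [213.7 155.4] [[0.4, -46.8, 1.05], [-1.4, -44.0, 0.97], [-1.2, -44.9, 0.87], [-0.7, -46.6, 0.94]]
0 [282.1 155.3] [[-0.0, -0.6, 1.01], [-0.2, 0.3, 0.91], [0.6, -0.0, 1.07], [0.1, -1.4, 0.88]]
0.046 [350.5 155.2] [[-0.2, 45.8, 1.0], [0.7, 46.2, 1.1], [0.5, 45.2, 1.01], [-0.5, 44.6, 1.13]]
0.092 [418.9 155.2] [[-2.8, 82.7, 1.13], [-0.6, 91.3, 1.13], [-0.8, 92.5, 0.97], [-2.6, 84.0, 0.95]]
21.2167
```

View pics/w6.png

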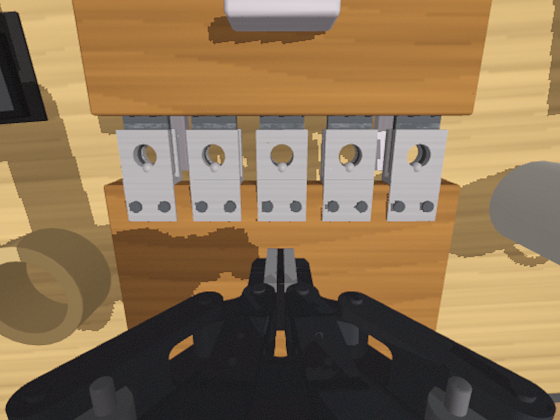

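The wrist view shows all fork holes with their lugs aligned, at (145,155) to (419,155), within 1 mm of my riser frame. Now the pins.

Run:
```python
from h import *
arm.movep([.49,.30,.14],q(np.pi))
c,im=shot("wrist"); cv2.imwrite("pics/w7.png",im[:,:,::-1])
PIN=[cyl(.013,.042,.046),cyl(.010,.046,.076)]
hsv=cv2.cvtColor(im,cv2.COLOR_RGB2HSV); res=[]
for d in models.silhouettes("pin0","wrist"):
    m=d["mask"]; sat=np.median(hsv[m][:,1]); u=np.array(d["centre"])[::-1]*[560,420]
    p0=ray(c,u,.062)[0]; x,i=fit(PIN,[(c,m)],[p0[0],p0[1],0],yaw=False)
    print(round(d["score"],2),u.round(),m.sum(),"sat",sat,x[:2].round(4),round(i,2), [np.round(a,4).tolist() for a in (circ(im,c,np.array([x[0],x[1],.076]),.01,1.6) or [])[:2]])
d=models.silhouettes("block","wrist")[0]; u=np.array(d["centre"])[::-1]*[560,420]; p=ray(c,u,.03)[0]
print("block",p, fit([box(.22,.06,0,.042)]+[],[(c,d["mask"])],[p[0],p[1],1.5]))
print(arm.get_state()["time"])
```

```text
0.88 [296. 172.] 703 sat 7.0 [0.468  0.3126] 0.89 [[0.4682, 0.3124, 0.9488], [0.4636, 0.3104, 0.9052]]
0.82 [312.  29.] 1034 sat 189.0 [0.3549 0.3196] 0.84 [[0.3525, 0.3191, 1.0302], [0.3512, 0.3185, 0.8592]]
0.75 [302. 221.] 692 sat 7.0 [0.5087 0.3175] 0.83 [[0.5119, 0.3169, 1.0854], [0.511, 0.316, 1.068]]
0.74 [204. 155.] 739 sat 212.0 [0.4486 0.2319] 0.8 [[0.4469, 0.2315, 1.134], [0.4491, 0.2317, 0.9068]]
0.7 [312. 255.] 390 sat 7.0 [0.5504 0.3229] 0.46 [[0.5481, 0.3154, 0.8955]]
0.68 [291. 124.] 653 sat 6.0 [0.4271 0.3083] 0.86 []
block [0.47237941 0.32557132 0.03      ] (array([0.51008556, 0.31775316, 0.11880977]), np.float64(0.6011131405830383))
22.625
```

View pics/w7.png

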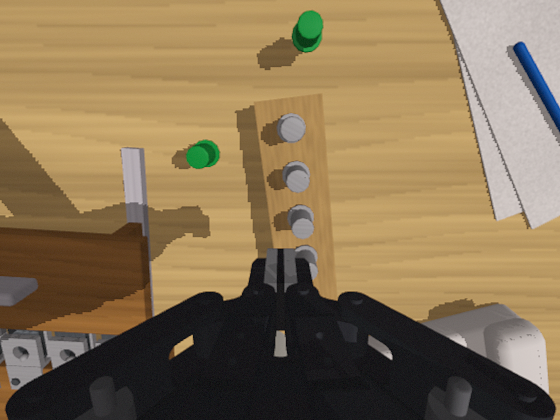

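The wrist view shows grey pins at (291,125), (296,175), (302,218) and (306,258), while the green ones at (309,28) and (204,153) are outside the block. The pins form a row spaced 42 mm with a yaw of about 0.11, which matches the description. First pin now.

```bash
cat >> h.py <<'E'
PINS=[np.array([.4271,.3083])+i*.042*np.array([np.cos(.111),np.sin(.111)]) for i in range(4)]
FY=[-.092,-.046,0,.046,.092]
def mv(p,v=.3,**k): return arm.move_linear(tip(p),velocity=v,**k)
def pick(i):
    x,y=PINS[i]; arm.movep(tip([x,y,.15]),q(np.pi+.111)); arm.set_gripper(.045)
    mv([x,y,.075],.25); mv([x,y,.047],.08); arm.set_gripper(0); g=arm.get_state()["finger_gap"]
    print("pick",i,"gap",round(g,4)); mv([x,y,.15],.25); print("after lift gap",round(arm.get_state()["finger_gap"],4)); return g
def place(k):
    arm.movep(tip(W([0,FY[k],.189])),q(YR+np.pi/2)); mv(W([0,FY[k],.121]),.25)
    h=mv(W([0,FY[k],.0805]),.03,f_stop=16); s=arm.get_state(); print("insert",h,"tip",((st()-O)@RR*1000).round(1),"F",s["contact_force"].round(1))
def release(k):
    arm.set_gripper(.045); z=st()[2]; mv(W([0,FY[k],.13]),.2)
def press(k):
    arm.set_gripper(0); mv(W([0,FY[k],.125]),.2); h=mv(W([0,FY[k],.107]),.03,f_stop=16)
    print("press",h,"tip z",st()[2].round(4)); mv(W([0,FY[k],.15]),.3)
E
python3 - <<'E'
from h import *
arm.set_gripper(.045)
g=pick(0)
if g>.015: place(0)
print(arm.get_state()["time"]); cv2.imwrite("pics/s8.png",cv2.resize(snapshot("side")[150:290,140:330],(760,560))[:,:,::-1])
E
```

```text
pick 0 gap 0.0182
after lift gap 0.0182
insert False tip [  0.7 -92.   82.1] F [-5.2  0.8  9.1]
29.05
```

View pics/s8.png

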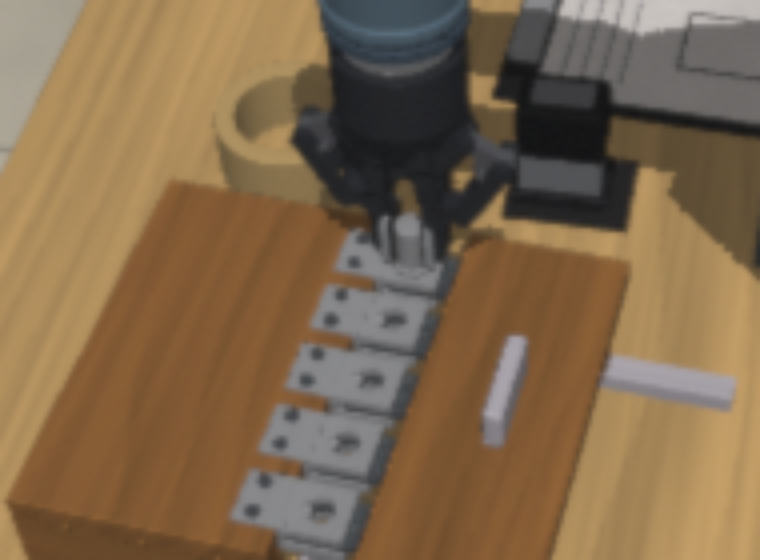

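The side view shows the pin in fork0, gripped and nearly at its collar at about (405,245). I'll release it and press it home.

Run:
```python
from h import *
release(0); press(0)
pick(1); place(1); release(1); press(1)
print(arm.get_state()["time"]); cv2.imwrite("pics/s9.png",cv2.resize(snapshot("side")[150:290,140:330],(760,560))[:,:,::-1])
```

```text
press True tip z 0.1098
pick 1 gap 0.0182
after lift gap 0.0182
insert False tip [  0.6 -45.9  82. ] F [-4.9  1.8  8.7]
press True tip z 0.1098
40.9167
```

View pics/s9.png

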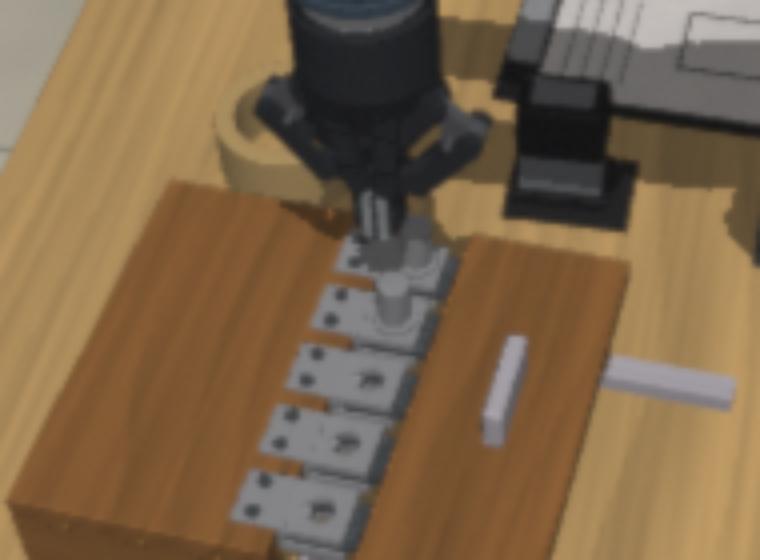

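Both pins are seated: the head tops were felt at 109.8 mm and 110 was expected. I'll place the remaining two, then measure the pot, stamp and mat.

Run:
```python
from h import *
for i in (2,3):
    if pick(i)<.015: raise SystemExit
    place(i); release(i); press(i)
arm.movep([.47,-.22,.20],q(np.pi))
c,im=shot("wrist"); cv2.imwrite("pics/w10.png",im[:,:,::-1]); np.save("w10.npy",np.array(c,dtype=object),allow_pickle=True)
B={"pen_pot":([box(.056,.056,0,.09)],0),"rest":([box(.085,.065,0,.004)],0),"clipboard":([box(.24,.17,0,.005)],0),"stamper":([p+[0,0,.004] for p in STAMP],0)}
for n in B:
    for d in models.silhouettes(n,"wrist")[:2]:
        u=np.array(d["centre"])[::-1]*[560,420]; p=ray(c,u,.03)[0]
        print(n,round(d["score"],2),u.round(),d["mask"].sum(),[tuple(np.round(v,3)) for y in (-.4,.3,1.5) for v in fit(B[n][0],[(c,d["mask"])],[p[0],p[1],y])])
print(arm.get_state()["time"])
```

```text
pick 2 gap 0.0182
after lift gap 0.0184
insert False tip [ 0.6 -0.  82. ] F [-5.1 -0.5  8.2]
press True tip z 0.1099
pick 3 gap 0.0182
after lift gap 0.0182
insert False tip [ 0.6 46.1 81.9] F [-6.1  0.1  7.9]
press True tip z 0.1099Traceback (most recent call last):
  File "<stdin>", line 11, in <module>
TypeError: 'numpy.float64' object is not iterable
```

View pics/w10.png

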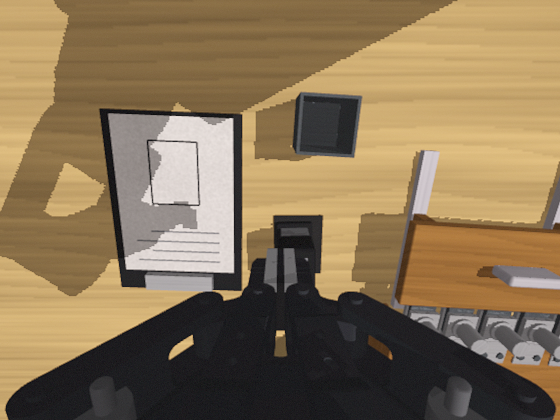

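All four pins are seated. The wrist view shows the pot rim corners at (300,93), (361,96), (355,157) and (296,153), and the printed frame at (148,141), (197,142), (200,204) and (153,206). The mat's near edge runs from (274,215) to (322,215), with the stamp partly hidden behind the fingers. Next is a better view for the stamp and mat fits.

```bash
cat > m.py <<'E'
from h import *
def measure(tcp,names,tag):
    arm.movep(tcp,q(np.pi)); c,im=shot("wrist"); cv2.imwrite(f"pics/{tag}.png",im[:,:,::-1])
    B={"pen_pot":[box(.056,.056,0,.09)],"rest":[box(.085,.065,0,.004)],"clipboard":[box(.24,.17,0,.005)],"stamper":[p+[0,0,.004] for p in STAMP]}
    for n in names:
        for d in models.silhouettes(n,"wrist")[:2]:
            u=np.array(d["centre"])[::-1]*[560,420]; p=ray(c,u,.03)[0]
            print(n,round(d["score"],2),u.round(),d["mask"].sum(),end=" ")
            for y in (-.4,.3,1.5):
                x,i=fit(B[n],[(c,d["mask"])],[p[0],p[1],y]); print(x.round(3),round(i,3),end=" ")
            print()
    return c,im
E
python3 - <<'E'
from m import *
c=np.load("w10.npy",allow_pickle=True)
P=ray(c,[(300,93),(361,96),(355,157),(296,153)],.09); print("pot",P.round(4).tolist(),P.mean(0))
F=ray(c,[(148,141),(197,142),(200,204),(153,206)],.005); print("frame",F.round(4).tolist(),F.mean(0))
c,im=measure([.40,-.2,.20],["pen_pot","stamper","rest","clipboard"],"w11")
# dark mask corners near the stamp: mat = black pixels at table level
print(arm.get_state()["time"])
E
```

```text
pot [[0.3755, -0.203, 0.09], [0.3781, -0.1477, 0.09], [0.433, -0.1493, 0.09], [0.4292, -0.2059, 0.09]] [ 0.40395378 -0.17649477  0.09      ]
frame [[0.4236, -0.3822, 0.005], [0.4249, -0.3225, 0.005], [0.5035, -0.3249, 0.005], [0.5061, -0.3861, 0.005]] [ 0.46450239 -0.35390859  0.005     ]
pen_pot 0.61 [301. 191.] 3603 [ 0.404 -0.176 -0.048] 0.951 [ 0.404 -0.176 -0.047] 0.951 [ 0.403 -0.176  1.526] 0.95 
pen_pot 0.37 [495. 304.] 15596 [0.58  0.092 0.087] 0.383 [0.58  0.092 0.08 ] 0.383 [0.579 0.091 1.676] 0.383 
stamper 0.6 [281. 337.] 134 [ 0.662 -0.213 -0.037] 0.047 [ 0.663 -0.204 -0.023] 0.047 [ 0.652 -0.201  1.605] 0.037 
clipboard 0.91 [164. 233.] 17710 [ 0.508 -0.356 -0.042] 0.856 [ 0.509 -0.356 -0.042] 0.856 [ 0.493 -0.366  2.074] 0.691 
61.7917
```

The frame centre from its corners, (0.4645, -0.354), agrees with the clipboard fit, and its yaw is about -0.042. The pot is at (0.404, -0.176). Moving the pot.

Run:
```python
from h import *
x,y=.404,-.1765; yw=-.047
arm.movep(tip([x,y,.14]),q(yw+np.pi/2)); arm.set_gripper(.085)
print("down",mv([x,y,.047],.12,f_stop=12),st()); arm.set_gripper(0); s=arm.get_state(); print("gap",s["finger_gap"],s["grasp_force"])
mv([x,y,.20],.2); print("gap",arm.get_state()["finger_gap"])
t=W([-.076,.087,.20]); arm.movep(tip(t),q(YR+np.pi/2))
mv([t[0],t[1],.130],.12); h=mv([t[0],t[1],.118],.02,f_stop=4); print("set",h,st())
arm.set_gripper(.072); mv([t[0],t[1],.24],.2)
print(arm.get_state()["time"])
from m import measure
arm.movep(W([-.12,.04,.26]),q(np.pi))
c,im=shot("wrist"); cv2.imwrite("pics/w12.png",im[:,:,::-1])
for d in models.silhouettes("pen_pot","wrist")[:2]:
    u=np.array(d["centre"])[::-1]*[560,420]; p=ray(c,u,.12)[0]
    X,i=fit([box(.056,.056,.075,.165)],[(c,d["mask"])],[p[0],p[1],YR]); print(d["score"],u,X,i,((np.array([X[0],X[1],0])-O)@RR)-[-.076,.088,0])
```

```text
down False [ 0.40443891 -0.17681406  0.04744063]
gap 0.055487102215782146 62.83455848693848
gap 0.05545558065689568
set True [0.5709269  0.13301546 0.1227912 ]
69.8333
0.65 [322.504 232.008] [ 0.57092866  0.13325436 -0.03286256] 0.9549370408058167 [ 0.00036152 -0.00062486  0.        ]
0.19 [228.592 205.086] [ 0.53892808 -0.0096127  -0.07750662] 0.3964216709136963 [-0.02177079 -0.1453494   0.        ]
```

The pot is placed within 1 mm of its spot. Now I'll look at the stamp from a viewpoint the fingers don't hide.

Run:
```python
from m import *
c,im=measure([.62,-.2,.20],["stamper","rest"],"w13")
np.save("w13.npy",np.array(c,dtype=object),allow_pickle=True)
print(arm.get_state()["time"])
ct,imt=shot("top")
for d in models.silhouettes("stamper","top")[:1]:
    print(d["score"],d["centre"],fit([p+[0,0,.004] for p in STAMP],[(ct,d["mask"])],[.563,-.198,0]))
```

```text
stamper 0.85 [279. 129.] 2661 [ 0.56  -0.202  0.02 ] 0.911 [ 0.56  -0.202  0.017] 0.911 [ 0.56  -0.202  3.178] 0.911 
stamper 0.48 [429. 206.] 724 [ 0.649 -0.06  -0.667] 0.173 [ 0.637 -0.061  1.005] 0.203 [ 0.636 -0.062  0.99 ] 0.203 
rest 0.91 [301. 121.] 1115 [ 0.562 -0.197  0.001] 0.275 [ 0.562 -0.197 -0.005] 0.275 [ 0.56  -0.197 -0.001] 0.274 
72.7833
0.58 [0.5107, 0.6055] (array([ 0.55640136, -0.19988638,  0.12377167]), np.float64(0.8289057016372681))
```

View pics/w13.png

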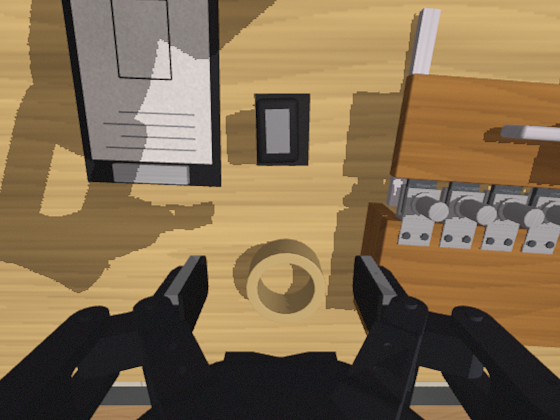

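The wrist view shows the mat corners at (254,94), (309,93), (309,165) and (257,166), with the stamp on it centred near (279,130). The four pin heads are at about (432,210), (483,212) and beyond. Stamping next.

Run:
```python
from h import *
c=np.load("w13.npy",allow_pickle=True)
M=ray(c,[(254.5,94),(309.5,93.5),(309,165),(257,165.5)],.004); print("mat",M.round(4).tolist(),M.mean(0))
x,y,yw=.560,-.202,.02; fx,fy,fyw=.4640,-.354,-.042
arm.movep(tip([x,y,.16]),q(np.pi+yw)); arm.set_gripper(.07)
print("down",mv([x,y,.056],.12,f_stop=10)); arm.set_gripper(0); s=arm.get_state(); print("gap",s["finger_gap"])
mv([x,y,.13],.15); print("gap",arm.get_state()["finger_gap"])
arm.movep(tip([fx,fy,.13]),q(np.pi+fyw))
mv([fx,fy,.066],.12); print("touch",mv([fx,fy,.050],.02,f_stop=3),st())
print("press",mv([fx,fy,.036],.02,f_stop=22),st(),arm.get_state()["contact_force"]); arm.hold(.4)
s=arm.get_state(); print("held",st(),s["contact_force"],s["time"])
c2=cam("top");im=snapshot("top"); cv2.imwrite("pics/t14.png",im[:,:,::-1])
```

```text
mat [[0.5203, -0.2302, 0.004], [0.5198, -0.1657, 0.004], [0.6038, -0.164, 0.004], [0.6044, -0.2292, 0.004]] [ 0.56206896 -0.19725543  0.004     ]
down False
gap 0.03938582954455454
gap 0.039344854854792964
touch True [ 0.46411115 -0.3542546   0.05661527]
press True [ 0.46419234 -0.35415577  0.04417326] [-2.20316153  1.39139199  8.16185426]
held [ 0.46418727 -0.35414671  0.04411609] [-1.349172    0.60938104  7.08422078] 78.6833
```

Run:
```python
from h import *
fx,fy=.4640,-.354
print("press",mv([fx,fy,.039],.01,f_stop=22),st(),arm.get_state()["contact_force"]); arm.hold(.3)
s=arm.get_state(); print("held",st(),s["contact_force"],s["finger_gap"],s["time"])
```

```text
press True [ 0.46422785 -0.35416425  0.0442187 ] [-1.24330544  1.73840904  6.8875972 ]
held [ 0.46420414 -0.35412074  0.04419329] [-1.64000834  0.63676745  7.44898294] 0.03952543530230942 79.375
```

Run:
```python
from h import *
fx,fy=.4640,-.354
for z in (.0432,.0424):
    mv([fx,fy,z],.01); arm.hold(.3)
    s=arm.get_state(); print(z,st(),s["contact_force"],s["finger_gap"],s["time"])
```

```text
0.0432 [ 0.46423792 -0.35415841  0.04394302] [-1.00671748  0.24697715  9.72120087] 0.039190950014347525 79.95
0.0424 [ 0.46427654 -0.35412786  0.04385382] [-2.22720868  3.62637989 13.30575012] 0.03944418650544127 80.5
```

The cap is at its hard stop: 0.8 mm more command moved it only 0.1 mm and raised the force to 13 N. Returning the stamp to its mat.

Run:
```python
from h import *
fx,fy=.4640,-.354; mx,my=.562,-.1973
mv([fx,fy,.058],.03); mv([fx,fy,.13],.15); print("gap",arm.get_state()["finger_gap"])
arm.movep(tip([mx,my,.13]),q(np.pi)); mv([mx,my,.064],.12); print("touch",mv([mx,my,.048],.02,f_stop=3),st())
arm.set_gripper(.07); mv([mx,my,.16],.15)
from m import measure
c,im=measure([.62,-.2,.20],["stamper","rest"],"w15")
s=arm.get_state(); print(s["time"])
# pins check from above
arm.movep(W([.05,-.02,.17]),q(np.pi+YR)); c,im=shot("wrist"); cv2.imwrite("pics/w16.png",im[:,:,::-1])
PIN=[cyl(.013,.076,.080),cyl(.010,.080,.110)]
for d in models.silhouettes("pin0","wrist"):
    u=np.array(d["centre"])[::-1]*[560,420]; p=ray(c,u,.095)[0]; x,i=fit(PIN,[(c,d["mask"])],[p[0],p[1],0],yaw=False)
    print(round(d["score"],2),((np.array([x[0],x[1],0])-O)@RR*1000).round(1)[:2],round(i,2))
P=proj(c,[W([-.08,-.03,.105]),W([-.08,.03,.105])]); print(P.round(1))
for d in models.silhouettes("pen_pot","wrist")[:1]: print("pot",d["score"],d["centre"])
```

```text
gap 0.03930105949932082
touch True [ 0.56233568 -0.19733709  0.05536921]
stamper 0.85 [288. 131.] 2693 [ 0.561 -0.198  0.021] 0.918 [ 0.562 -0.198  0.015] 0.918 [ 0.561 -0.198  3.166] 0.918 
rest 0.61 [278.  99.] 1306 [ 0.561 -0.197 -0.013] 0.318 [ 0.561 -0.197 -0.011] 0.318 [ 0.551 -0.201  1.542] 0.245 
85.6667
0.88 [ -1.8 -44.9] 0.87
0.81 [-2.3 46. ] 0.93
0.77 [ -1.6 -91.6] 0.85
0.66 [-1.9 -0.5] 0.89
0.56 [ 20.4 191.7] 0.23
[[270.   36.1]
 [352.4  35.9]]
pot 0.87 [0.0962, 0.8063]
```

Run:
```python
from h import *
ok=[d for d in models.silhouettes("stamper","wrist")][:1]
print(order.hand_in(), arm.get_state()["time"])
```

```text
the job is handed in; nothing more can be done
the job is handed in; nothing more can be done
```

I handed the job in at about 86 s of robot time, and no verdict came back: the shelf is home, all four pins are seated (one fork left empty), the pot is on its spot, and the stamp was pressed to its stop in the frame and is back in the middle of its mat; nothing touched the mug or tape roll.

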